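Balance the loaded tube on the stand

ROBOT

A 6-joint arm with a two-finger parallel gripper is mounted at the origin on the work surface. World frame = base frame: x ahead of the robot, y to its left, z up, the work surface at z = 0. Lengths are in mm, angles in degrees, forces in N, time in s.
With the tool pointing down it reaches from about 425 to 950 mm from the base axis. Payload 3.5 kg.
Tool frame: the origin (TCP) lies at the very end of the fingers, on their centre line; the grasp point (between the pads) lies manip.hold_point_z behind it (manip.hold_point_z is the distance from the TCP to the grasp point, in mm); z points along the fingers, y is the line along which they close (so a half turn about z gives the same grasp; the last joint's range is limited). The gripper opens to 85 mm and grips with 20 to 120 N. Pads are 22 mm wide; open, the fingers measure 114 mm over their backs; the gripper's body (76 mm by 85 mm) begins 54 mm behind the grasp point. The pads swing forward as they close: fully open they stand 13 mm farther back than shut.
Start: joints at [65.546, 16.404, 90.338, -0, 73.258, -8.594], TCP at [184.427, 649.302, 231.325] pointing down, gripper open.
Joint ranges: [-158.93, 158.93], [-51.34, 127.21], [12.03, 142.37], [-87.48, 267.48], [13.55, 161.25], [-162.69, 162.69]. Speed limits (degrees/s): [159.86, 159.86, 180, 180, 180, 180].

INTERFACE

Orientations are given as [roll, pitch, yaw] about the fixed x, y, z axes, in that order (R = Rz(yaw) Ry(pitch) Rx(roll)).
In Python, from cell import manip gives the robot as it stands.
- The arm moves only by the tool play_rows, never from a script. Its argument "motion" is a list of rows, each an object of numbers: "fingers": the closure in counts, from 0 (fully open) to 255 (shut); "x", "y", "z": the shift along the world's x, y, z in m; "wx", "wy", "wz": the turn, a rotation vector about the world's x, y, z in degrees. In form: [{"fingers": .., "x": .., "y": .., "z": .., "wx": .., "wy": .., "wz": ..}, ...]. A call has exactly 5 rows; each row is the pose to reach, as a shift and turn from the pose commanded when the call began; what a row does not reach only later rows make up. A row lasts 1/12 s, in which the tool goes at most 41.7 mm and 7.16 degrees, less where a joint would pass 70% of its speed; a pose out of reach is approached as far as the arm can. A call with a gripper value outside its range is refused whole. The fingers move at their own pace and stop on an object; the grip force is fixed at half the most. Time passes only in rows, so rows that repeat a pose let the fingers close, or fill a call up. It gives the time, the measured TCP pose, the force, the opening and the grip force at its end, in the units of the state.
- manip.sense(): the state, without advancing time (a new reading comes with each control period).
- manip.read_camera(name): name is "side" or "top" or "wrist"; returns the picture (480x640x3 uint8, red, green, blue); there is no depth.
- manip.camera_info(name): a dict with "mtx" (3x3 intrinsics, pixels), "distortion" ([k1, k2, p1, p2, k3] as OpenCV has them; the pictures are not rectified), "pose" (4x4, takes a point from camera to world coordinates). Camera axes: x right, y down, z forward; pixel columns grow to the right and rows downward; lengths in mm; the calibration is good to about 2 mm. A picture is of the moment at which its call begins: read the wrist's pose just before it. camera_info takes no time and is no camera call; for the wrist camera it gives the pose at the moment of the call.
- manip.close_job(): hands the job in; it is judged then, once.
Trained networks look in the newest picture that a camera, given by its name, has taken for a name from the list of things; names that differ only in an ending like _2 or _b are one class to them, and where a whole thing is asked for, a point or a joint stands for the part that bears it (a point fixed in the world has none). Each returns a list of dicts, best first, with "p" (0 to 1); they miss things now and then, are a little off and sometimes report something else, mostly with a low value. They report only what shows in the picture. A call takes as long as a camera call. They do not tell look-alikes from the thing itself.
- manip.cut_out(camera, query): "mask" (480x640 bool, what is visible of it) and "location" ([column, row] in pixels, amid what is visible of it).
The state is a dict: "time": time; "qpos": joint angles; "joint_velocities": joint speeds; "joint_efforts": joint torques, N m; "tool_pos": TCP position; "tool_rot": TCP orientation; "wrist_force": force on the tool from outside, world axes, zero at the start; "ft_torque": the same for the moment, N m; "finger_gap": finger opening in mm; "grasp_force": force on a finger pad.
Only numpy, scipy, OpenCV 4.12 (cv2) and the standard library are available. Lean on these libraries where they do the work, as an engineer would, in place of code of your own. Each camera call takes 0.05 s, during which the arm holds its last target. There are 200 camera calls.

TASK

A steel slug is jammed somewhere inside the capped aluminium tube and nothing outside shows where. Find the tube's balance point by feel, and lay the tube squarely across the narrow ledge of the balancing stand so that it stays there level by itself when you let go. Leave the other things on the bench where they are.

Things in the scene. Friction and masses are not known exactly. Their poses are not given: they have to be found in the camera images.
- tube_center (a point): Capped square aluminium tube lying on the bench, 200 mm long, 40 x 40 mm section, both ends alike. Point: its middle, half-way up; x along its length, z up at the start. Tube about 0.16 kg, evenly spread; the slug in it, 0.45 kg, is stuck fast (does not shift in handling), its middle up to 68 mm either way from the tube's middle; so the balance point is up to 52 mm either way along x.
- ledge (a point): Flat steel ledge on top of the balancing stand, 90 mm above the bench, level. Point: centre of its top face. It measures 14 mm along its x and 30 mm along its y; the tube is to lie along its x, either way round, and stays level only with its balance point over those 14 mm. Being narrower than the tube (30 against 40 mm), it leaves room for fingers on the tube's sides.
- stand: The balancing stand, fixed to the bench: wooden foot 90 x 110 x 16 mm, a wooden block 36 x 50 mm on it up to 50 mm height, then the steel upright that ends in the ledge. Origin: centre of its underside; axes as the ledge.
- screwdriver: screwdriver about 180 mm long lying beyond the middle of the bench; bystander
- tape_roll: yellow tape roll lying flat, 84 mm across, 24 mm high; bystander, origin at its underside
- hammer: hammer lying at the left side, about 270 mm long; bystander
- wrench: steel wrench lying at the right side, 170 mm long; bystander
- offcut: small wood offcut 50 x 90 x 30 mm; bystander, origin at its underside
- jar: clear screw-top jar, 68 mm across, 85 mm high; bystander, origin at its underside
- spray_can: spray can, 60 mm across, 170 mm high; bystander, origin at its underside
There are look-alikes about, which are no part of the job. Of the things like the stand, leave any that is red or yellow; of the rest the larger one is meant.

How it is judged (in metres and radians):
On the way:
1. the tube is lifted off the bench in the fingers (height (world z) of tube_center above 0.026 m and contact force between the fingers and tube above 2 N), for 0.1 s.
At the end, for the whole second after the job is handed in: The tube rests on the stand's ledge and nothing else, level within 4 degrees, lying along the ledge's x axis within 20 degrees, its middle no more than 75 mm sideways from the ledge, its centre 15 to 26 mm above the ledge, released and still (z of tube_center in the frame of ledge between 0.015 and 0.026 m and horizontal distance between tube_center and ledge below 0.075 m and angle between tube_center's own x axis and vertical between 1.5 and 1.64 rad and angle between the x axis of tube_center and the x axis of ledge, either way round below 0.35 rad and contact force between tube and stand above 4 N and linear speed of tube below 0.02 m/s and angular speed of tube below 0.1 rad/s); the robot touches nothing.
It fails at once if one of the other things on the bench is moved more than 30 mm (distance of any of screwdriver, tape_roll, hammer, wrench, offcut, jar, spray_can from where it was at the start of the episode above 0.03 m).
It also fails if it takes over 58 s, if anything falls off the work surface, if the arm or the gripper's body presses on something with over 40 N, if the wrist force passes 120 N, or if a joint passes its speed limit or range.

## Working session

There is one attempt and no reset: what is moved stays moved. The work goes in short steps, Python scripts to look and compute and a tool call to move; the robot and the scene stay as the last step left them, time stands still between calls to the robot, and variables do not carry over. Pictures are saved under pics/ and viewed, at most 10 in all, crops included, and the job is handed in when it is done.

Besides the shell and the picture viewer there is one more tool, called after "Call:" in YAML: its name, and indented under it one key for each argument. play_rows: Moves the arm, as the interface text tells. Its arguments: {"type":"object","properties":{"motion":{"type":"array","items":{"type":"object","properties":{"fingers":{"type":"number"},"x":{"type":"number"},"y":{"type":"number"},"z":{"type":"number"},"wx":{"type":"number"},"wy":{"type":"number"},"wz":{"type":"number"}}}}},"required":["motion"]}

```bash
ls; mkdir -p pics; cat > h.py <<'E'
import numpy as np,cv2
from cell import manip
def ray(cam,px,info=None):
    i=info or manip.camera_info(cam)
    p=cv2.undistortPoints(np.array(px,float).reshape(-1,1,2),np.array(i["mtx"]),np.array(i["distortion"])).reshape(-1,2)
    T=np.array(i["pose"]); d=np.c_[p,np.ones(len(p))]@T[:3,:3].T
    return T[:3,3],d
def at(cam,px,z,info=None):
    o,d=ray(cam,px,info); return o+d*((z-o[2])/d[:,2])[:,None]
def proj(cam,P,info=None):
    i=info or manip.camera_info(cam); T=np.linalg.inv(np.array(i["pose"]))
    r=cv2.Rodrigues(T[:3,:3])[0]
    return cv2.projectPoints(np.array(P,float).reshape(-1,3),r,T[:3,3],np.array(i["mtx"]),np.array(i["distortion"]))[0].reshape(-1,2)
E
python3 - <<'E'
from h import *
np.set_printoptions(precision=1,suppress=True)
print(manip.hold_point_z, manip.sense())
for c in["top","side"]:
    im=manip.read_camera(c); cv2.imwrite(f"pics/{c}0.png",im[:,:,::-1])
    for q in["tube_center","stand","ledge"]:
        for r in manip.cut_out(c,q)[:4]:
            m=r["mask"]; 
            print(c,q,round(r["p"],2),r["location"],m.sum(),cv2.minAreaRect(np.argwhere(m)[:,::-1].astype(np.float32)), at(c,[r["location"]],20))
    print(np.array(manip.camera_info(c)["pose"]))
E
```

```text
pics
18.700000000000003 {'time': 0.0, 'qpos': array([65.5, 16.5, 90.4,  0. , 73.3, -8.6]), 'joint_velocities': array([-0. , -0.1, -0.1, -0.1,  0. ,  0. ]), 'joint_efforts': array([  0. , -40.6, -29.3,  -0. ,   0. ,  -0. ]), 'tool_pos': array([184.1, 648.7, 229.9]), 'tool_rot': array([-179.9,   -0. ,  164.1]), 'wrist_force': array([ 0.1, -0.7, -0.3]), 'ft_torque': array([ 0., -0., -0.]), 'grasp_force': 0.0, 'finger_gap': 85.00059327355554}
top tube_center 0.73 [241.2, 228.6] 1284 ((240.82814025878906, 229.614013671875), (17.545045852661133, 76.17613220214844), 29.875993728637695) [[568.8 199.5  20. ]]
top tube_center 0.28 [239.5, 149.4] 899 ((238.1000213623047, 151.1999969482422), (42.48529052734375, 25.043962478637695), 63.43495178222656) [[784.9 201.4  20. ]]
top stand 0.97 [365.4, 205.0] 699 ((366.0, 207.50003051757812), (24.349538803100586, 29.409177780151367), 71.56504821777344) [[ 623.1 -134.    20. ]]
top stand 0.83 [412.0, 316.6] 1526 ((409.0826110839844, 314.2752380371094), (35.63113784790039, 44.06001281738281), 73.3007583618164) [[ 324.8 -244.9   20. ]]
top stand 0.77 [422.
[... 1936 characters left out ...]
886719), (42.98926544189453, 36.8875617980957), 56.3099365234375) [[ 331.3 -240.1   20. ]]
side ledge 0.67 [360.8, 352.3] 1457 ((362.768310546875, 351.58538818359375), (44.97804260253906, 35.139095306396484), 51.34019470214844) [[ 519.  -287.6   20. ]]
side ledge 0.67 [360.1, 414.1] 1084 ((360.4351501464844, 412.9108581542969), (38.45172882080078, 30.07027816772461), 53.97262954711914) [[ 460.8 -436.5   20. ]]
side ledge 0.64 [371.5, 300.7] 535 ((372.87030029296875, 297.8216247558594), (26.173641204833984, 21.90939712524414), 53.97262954711914) [[ 602.5 -150.5   20. ]]
[[   0.9   -0.2    0.2  258.8]
 [  -0.3   -0.7    0.6 -788.3]
 [   0.    -0.7   -0.8 1069.7]
 [   0.     0.     0.     1. ]]
```

View pics/top0.png

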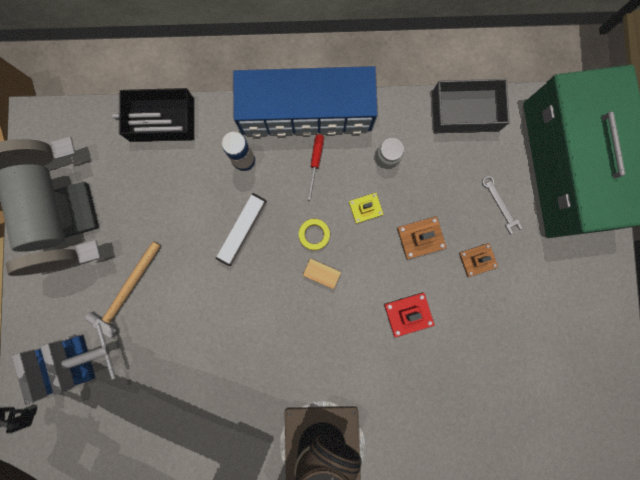

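View pics/side0.png

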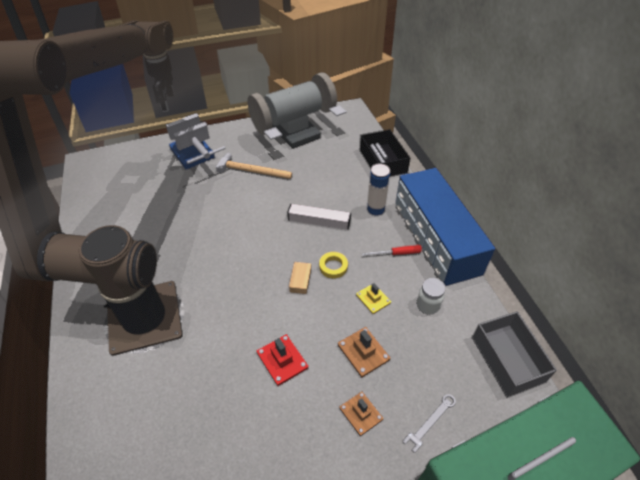

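The tube is at top (241,229). Four things look like the stand in the top view: red (410,315), yellow (366,208), large wood (421,238) and small wood (479,260). I choose the large wooden one at (421,238). Next I fit the tube and stand poses to the masks.

```bash
cat > fit.py <<'E'
from h import *
from scipy.optimize import minimize
np.set_printoptions(precision=1,suppress=True)
def box(x,y,a,l,w,z0,z1):
    c,s=np.cos(a),np.sin(a)
    return np.array([[x+c*u*l/2-s*v*w/2,y+s*u*l/2+c*v*w/2,z] for z in(z0,z1) for u,v in((-1,-1),(1,-1),(1,1),(-1,1))])
def hulls(cam,info,boxes,sc=4):
    m=np.zeros((480*sc,640*sc),np.uint8)
    for b in boxes:
        cv2.fillConvexPoly(m,cv2.convexHull(((proj(cam,b,info)+.5)*sc).astype(np.int32)),1)
    return m
TUBE=lambda x,y,a:[box(x,y,a,200,40,0,40)]
STAND=lambda x,y,a:[box(x,y,a,90,110,0,16),box(x,y,a,36,50,16,50),box(x,y,a,14,30,50,90)]
def fit(masks,model,p0):
    big={c:cv2.resize(m.astype(np.uint8),None,fx=4,fy=4,interpolation=cv2.INTER_NEAREST) for c,m in masks.items()}
    inf={c:manip.camera_info(c) for c in masks}
    def cost(p):
        t=0
        for c in big:
            h=hulls(c,inf[c],model(p[0],p[1],np.radians(p[2])))
            t+=1-(h&big[c]).sum()/(h|big[c]).sum()
        return t
    best=None
    for a in p0[2]:
        r=minimize(cost,[p0[0],p0[1],a],method="Nelder-Mead",options=dict(initial_simplex=np.array([p0[0],p0[1],a])+np.array([[0,0,0],[15,0,0],[0,15,0],[0,0,8]]),xatol=.2,fatol=1e-4))
        if best is None or r.fun<best.fun:best=r
    return best.x,best.fun
E
python3 - <<'E'
from fit import *
ms={"tube":{}, "stand":{}}
for c,px in(("top",(421,238)),("side",(363,352))):
    manip.read_camera(c)
    ms["tube"][c]=manip.cut_out(c,"tube_center")[0]["mask"]
    rs=manip.cut_out(c,"stand"); r=min(rs,key=lambda r:np.hypot(*(np.array(r["location"])-px))); print(r["location"])
    ms["stand"][c]=r["mask"]
for q,mod,p0 in(("tube",TUBE,(568,199,(-30,))),("stand",STAND,(535,-278,(10,-15,-75,75)))):
    for cs in(("top",),("side",),("top","side")):
        print(q,cs,*fit({c:ms[q][c] for c in cs},mod,p0))
    p,_=fit(ms[q],mod,p0)
    if q=="stand":P=p
    else: PT=p
out=[]
for c,(x0,y0) in(("top",(385,200)),("side",(325,305)),("top",(205,190))):
    im=cv2.imread(f"pics/{c}0.png")[y0:y0+80,x0:x0+80]; im=cv2.resize(im,None,fx=5,fy=5,interpolation=cv2.INTER_CUBIC) if x0!=205 else cv2.resize(im,(400,400))
    mod=STAND(P[0],P[1],np.radians(P[2])) if x0!=205 else TUBE(PT[0],PT[1],np.radians(PT[2]))
    for b in mod:
        q=((proj(c,b[4:])-[x0,y0]+.5)*5).astype(np.int32); cv2.polylines(im,[q],True,(0,255,0),1)
        cv2.line(im,q[1],q[2],(255,0,0),1)
    out.append(im)
cv2.imwrite("pics/crop.png",cv2.resize(np.hstack(out),(800,267)))
E
```

```text
[419.8, 237.2]
[362.6, 354.0]
tube ('top',) [567.5 198.7 -30.8] 0.053200108020523884
tube ('side',) [563.5 200.7 -29.3] 0.05494446817599319
tube ('top', 'side') [565.4 199.7 -30.5] 0.12660201775529
stand ('top',) [ 533.7 -281.4   12.9] 0.06898641045615861
stand ('side',) [ 528.  -280.4   15.8] 0.03928026347497793
stand ('top', 'side') [ 530.7 -280.5   14.6] 0.15669592356423134
```

View pics/crop.png

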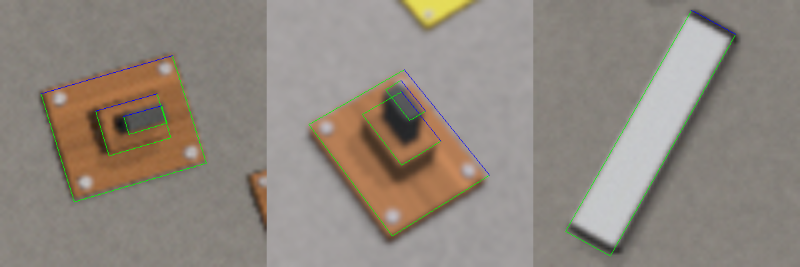

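The large wooden stand fits the model well: ledge at (531,-280), yaw 14.6°. The tube is at (565,200), yaw -30.5°. I move over the tube.

Call:
play_rows:
  motion:
    - {"fingers":0,"x":0.127,"y":-0.15,"z":-0.02,"wz":-5}
    - {"fingers":0,"x":0.127,"y":-0.15,"z":-0.02,"wz":-5}
    - {"fingers":0,"x":0.127,"y":-0.15,"z":-0.02,"wz":-5}
    - {"fingers":0,"x":0.127,"y":-0.15,"z":-0.02,"wz":-5}
    - {"fingers":0,"x":0.127,"y":-0.15,"z":-0.02,"wz":-5}

```text
invalid input at $.motion[0]: expected keys fingers, x, y, z, wx, wy, wz
```

Call:
play_rows:
  motion:
    - {"fingers":0,"x":0.254,"y":-0.3,"z":-0.06,"wz":-9.6}
    - {"fingers":0,"x":0.254,"y":-0.3,"z":-0.06,"wz":-9.6}
    - {"fingers":0,"x":0.254,"y":-0.3,"z":-0.06,"wz":-9.6}
    - {"fingers":0,"x":0.254,"y":-0.3,"z":-0.06,"wz":-9.6}
    - {"fingers":0,"x":0.254,"y":-0.3,"z":-0.06,"wz":-9.6}

```text
invalid input at $.motion[0]: expected keys fingers, x, y, z, wx, wy, wz
```

Call:
play_rows:
  motion:
    - {"fingers":0,"x":0.127,"y":-0.15,"z":-0.02,"wx":0,"wy":0,"wz":-5}
    - {"fingers":0,"x":0.127,"y":-0.15,"z":-0.02,"wx":0,"wy":0,"wz":-5}
    - {"fingers":0,"x":0.127,"y":-0.15,"z":-0.02,"wx":0,"wy":0,"wz":-5}
    - {"fingers":0,"x":0.127,"y":-0.15,"z":-0.02,"wx":0,"wy":0,"wz":-5}
    - {"fingers":0,"x":0.127,"y":-0.15,"z":-0.02,"wx":0,"wy":0,"wz":-5}

```text
time: 1.12
tool_pos: [312.8, 497.0, 211.0]
tool_rot: [-180.0, 0.0, 159.1]
wrist_force: [-0.6, -0.9, -0.4]
finger_gap: 85.5
grasp_force: 0.0
```

Call:
play_rows:
  motion:
    - {"fingers":0,"x":0.127,"y":-0.15,"z":-0.03,"wx":0,"wy":0,"wz":-5}
    - {"fingers":0,"x":0.127,"y":-0.15,"z":-0.03,"wx":0,"wy":0,"wz":-5}
    - {"fingers":0,"x":0.127,"y":-0.15,"z":-0.03,"wx":0,"wy":0,"wz":-5}
    - {"fingers":0,"x":0.127,"y":-0.15,"z":-0.03,"wx":0,"wy":0,"wz":-5}
    - {"fingers":0,"x":0.127,"y":-0.15,"z":-0.03,"wx":0,"wy":0,"wz":-5}

```text
time: 1.53
tool_pos: [439.9, 346.9, 181.2]
tool_rot: [180.0, 0.0, 154.1]
wrist_force: [0.3, 0.7, -0.5]
finger_gap: 85.3
grasp_force: 0.0
```

Call:
play_rows:
  motion:
    - {"fingers":0,"x":0.127,"y":-0.15,"z":-0.03,"wx":0,"wy":0,"wz":-4.6}
    - {"fingers":0,"x":0.127,"y":-0.15,"z":-0.03,"wx":0,"wy":0,"wz":-4.6}
    - {"fingers":0,"x":0.127,"y":-0.15,"z":-0.03,"wx":0,"wy":0,"wz":-4.6}
    - {"fingers":0,"x":0.127,"y":-0.15,"z":-0.03,"wx":0,"wy":0,"wz":-4.6}
    - {"fingers":0,"x":0.127,"y":-0.15,"z":-0.03,"wx":0,"wy":0,"wz":-4.6}

```text
time: 1.95
tool_pos: [567.1, 196.7, 151.2]
tool_rot: [180.0, 0.0, 149.5]
wrist_force: [0.6, 0.6, 0.4]
finger_gap: 85.0
grasp_force: 0.0
```

```bash
python3 - <<'E'
from fit import *
s=manip.sense();print(s)
info=manip.camera_info("wrist");im=manip.read_camera("wrist")
r=manip.cut_out("wrist","tube_center")
vis=im[:,:,::-1].copy()
for b in TUBE(565.4,199.7,np.radians(-30.5)): cv2.polylines(vis,[proj("wrist",b[4:],info).astype(np.int32)],True,(0,255,0),1)
cv2.imwrite("pics/w1.png",vis); print(np.array(info["pose"]))
for q in r: print(q["p"],q["location"],q["mask"].sum(),at("wrist",[q["location"]],40,info))
E
```

```text
{'time': 1.95, 'qpos': array([  9.5,  11.5, 105. ,  -0. ,  63.5, -50. ]), 'joint_velocities': array([-31.4,  19. , -15.7,   0.9,  -2.9, -31.1]), 'joint_efforts': array([  1.3, -36.6, -26.2,  -0.1,   0. ,   0.2]), 'tool_pos': array([567.1, 196.7, 151.2]), 'tool_rot': array([180. ,   0. , 149.5]), 'wrist_force': array([0.6, 0.6, 0.4]), 'ft_torque': array([ 0., -0., -0.]), 'grasp_force': 0.0, 'finger_gap': 84.98121908645909}
[[  0.5   0.8   0.2 507.2]
 [  0.9  -0.5  -0.1 232.6]
 [  0.    0.3  -1.  292.6]
 [  0.    0.    0.    1. ]]
```

View pics/w1.png

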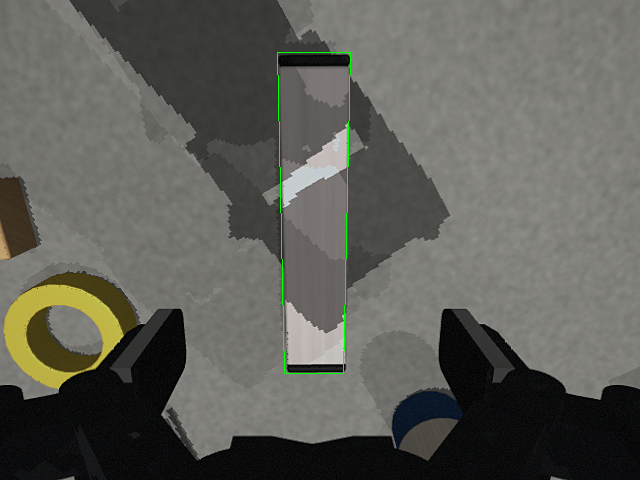

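The wrist view shows the projected tube outline matching the tube exactly, corners (278,53)–(344,373), with clear room for the fingers. I descend and grip.

Call:
play_rows:
  motion:
    - {"fingers":0,"x":0,"y":0,"z":-0.03,"wx":0,"wy":0,"wz":0}
    - {"fingers":0,"x":0,"y":0,"z":-0.07,"wx":0,"wy":0,"wz":0}
    - {"fingers":0,"x":0,"y":0,"z":-0.11,"wx":0,"wy":0,"wz":0}
    - {"fingers":0,"x":0,"y":0,"z":-0.135,"wx":0,"wy":0,"wz":0}
    - {"fingers":0,"x":0,"y":0,"z":-0.145,"wx":0,"wy":0,"wz":0}

```text
time: 2.47
tool_pos: [561.3, 199.4, 1.6]
tool_rot: [-179.7, -0.4, 149.6]
wrist_force: [-0.6, -0.4, 0.3]
finger_gap: 85.5
grasp_force: 0.0
```

Call:
play_rows:
  motion:
    - {"fingers":255,"x":0,"y":0,"z":0,"wx":0,"wy":0,"wz":0}
    - {"fingers":255,"x":0,"y":0,"z":0,"wx":0,"wy":0,"wz":0}
    - {"fingers":255,"x":0,"y":0,"z":0,"wx":0,"wy":0,"wz":0}
    - {"fingers":255,"x":0,"y":0,"z":0,"wx":0,"wy":0,"wz":0}
    - {"fingers":255,"x":0,"y":0,"z":0,"wx":0,"wy":0,"wz":0}

```text
time: 2.88
tool_pos: [567.7, 199.8, 9.5]
tool_rot: [179.8, 0.2, 149.6]
wrist_force: [0.4, -0.5, 5.5]
finger_gap: 39.0
grasp_force: 64.7
```

Call:
play_rows:
  motion:
    - {"fingers":255,"x":0,"y":0,"z":0,"wx":0,"wy":0,"wz":0}
    - {"fingers":255,"x":0,"y":0,"z":0,"wx":0,"wy":0,"wz":0}
    - {"fingers":255,"x":0,"y":0,"z":0,"wx":0,"wy":0,"wz":0}
    - {"fingers":255,"x":0,"y":0,"z":0,"wx":0,"wy":0,"wz":0}
    - {"fingers":255,"x":0,"y":0,"z":0,"wx":0,"wy":0,"wz":0}

```text
time: 3.3
tool_pos: [567.7, 199.8, 9.5]
tool_rot: [179.8, 0.2, 149.6]
wrist_force: [-0.9, -0.0, 6.9]
finger_gap: 39.6
grasp_force: 64.7
```

```bash
python3 - <<'E'
from h import *
np.set_printoptions(precision=4,suppress=True)
s=manip.sense();print({k:s[k] for k in("time","tool_pos","tool_rot","wrist_force","ft_torque","grasp_force","finger_gap")})
E
```

```text
{'time': 3.3, 'tool_pos': array([567.6909, 199.7684,   9.4845]), 'tool_rot': array([179.8164,   0.2295, 149.5648]), 'wrist_force': array([-0.9127, -0.0117,  6.9424]), 'ft_torque': array([-0.0887,  0.1634,  0.0571]), 'grasp_force': 64.74644064903259, 'finger_gap': 39.59864150767294}
```

Call:
play_rows:
  motion:
    - {"fingers":255,"x":0,"y":0,"z":0.008,"wx":0,"wy":0,"wz":0}
    - {"fingers":255,"x":0,"y":0,"z":0.016,"wx":0,"wy":0,"wz":0}
    - {"fingers":255,"x":0,"y":0,"z":0.024,"wx":0,"wy":0,"wz":0}
    - {"fingers":255,"x":0,"y":0,"z":0.032,"wx":0,"wy":0,"wz":0}
    - {"fingers":255,"x":0,"y":0,"z":0.04,"wx":0,"wy":0,"wz":0}

```text
time: 3.72
tool_pos: [564.9, 199.2, 46.7]
tool_rot: [-180.0, -0.0, 149.5]
wrist_force: [0.4, -0.2, -5.9]
finger_gap: 39.1
grasp_force: 63.3
```

Call:
play_rows:
  motion:
    - {"fingers":255,"x":0,"y":0,"z":0,"wx":0,"wy":0,"wz":0}
    - {"fingers":255,"x":0,"y":0,"z":0,"wx":0,"wy":0,"wz":0}
    - {"fingers":255,"x":0,"y":0,"z":0,"wx":0,"wy":0,"wz":0}
    - {"fingers":255,"x":0,"y":0,"z":0,"wx":0,"wy":0,"wz":0}
    - {"fingers":255,"x":0,"y":0,"z":0,"wx":0,"wy":0,"wz":0}

```text
time: 4.13
tool_pos: [564.9, 199.2, 45.6]
tool_rot: [-179.9, -0.1, 149.5]
wrist_force: [0.4, 0.2, -5.4]
finger_gap: 39.4
grasp_force: 63.6
```

```bash
cat > bal.py <<'E'
from h import *
import sys
np.set_printoptions(precision=4,suppress=True)
F=[];T=[]
for k in range(8):
    i=manip.camera_info("wrist");im=manip.read_camera("wrist");s=manip.sense();F.append(s["wrist_force"]);T.append(s["ft_torque"])
cv2.imwrite(f"pics/{sys.argv[1]}.png",im[:,:,::-1])
F=np.array(F);T=np.array(T);f=F.mean(0);t=T.mean(0)
print({k:s[k] for k in("time","tool_pos","tool_rot","grasp_force","finger_gap")});print(f,F.std(0),t,T.std(0))
# t = r x f, f=(0,0,fz): tx=ry fz, ty=-rx fz
r=np.array([-t[1],t[0]])/f[2]*1000; a=np.radians(s["tool_rot"][2])
print("offset world",r,"along tool x",r@[np.cos(a),np.sin(a)],"across",r@[-np.sin(a),np.cos(a)])
E
python3 bal.py w2
```

```text
{'time': 4.5333, 'tool_pos': array([565.4273, 199.3386,  46.2772]), 'tool_rot': array([-179.9989,   -0.0024,  149.5443]), 'grasp_force': 63.5581111907959, 'finger_gap': 39.31503716548986}
[ 0.0017 -0.1354 -5.7323] [0.2851 0.3438 0.5761] [-0.026  -0.0355 -0.0063] [0.0191 0.0117 0.0171]
offset world [-6.186   4.5324] along tool x 7.629793346361488 across -0.7715083006459209
```

View pics/w2.png

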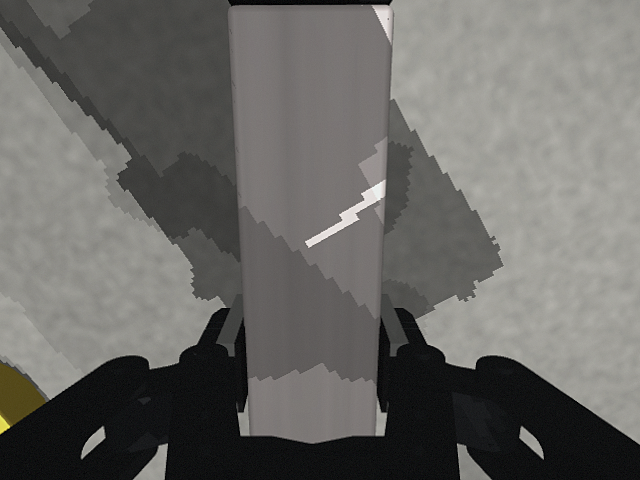

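The wrist view shows the tube held between the pads, its far end edge at row ~5, columns 231–391. I check the tilt against a level tube.

```bash
python3 - <<'E'
from fit import *
i=manip.camera_info("wrist")
s=manip.sense(); 
for off in(0,):
  for tilt in(-15,-10,-5,0,5,10,15):
    # tube box about its centre, tilt about tool y
    from scipy.spatial.transform import Rotation as R
    b=box(0,0,0,200,40,-20,20); t=R.from_euler("z",149.5,degrees=True).as_matrix()@R.from_euler("y",tilt,degrees=True).as_matrix()
    P=b@t.T+[565.4,199.5,58]
    q=proj("wrist",P,i)
    print(tilt,q[[4,7,5,6]].round(0).tolist(), P[:,2].min())
E
python3 bal.py w3; python3 bal.py w3
```

```text
-15 [[360.0, 547.0], [263.0, 547.0], [425.0, -14.0], [196.0, -13.0]] 12.79957896396656
-10 [[362.0, 569.0], [261.0, 569.0], [415.0, -22.0], [206.0, -22.0]] 20.939027173062804
-5 [[365.0, 592.0], [258.0, 592.0], [407.0, -25.0], [214.0, -25.0]] 29.36053176339927
0 [[368.0, 616.0], [255.0, 616.0], [399.0, -24.0], [222.0, -24.0]] 38.0
5 [[372.0, 641.0], [251.0, 641.0], [392.0, -19.0], [229.0, -19.0]] 29.36053176339927
10 [[376.0, 667.0], [247.0, 667.0], [386.0, -11.0], [235.0, -11.0]] 20.939027173062804
15 [[380.0, 693.0], [242.0, 694.0], [381.0, -2.0], [240.0, -1.0]] 12.79957896396656
{'time': 4.9333, 'tool_pos': array([565.417 , 199.3173,  46.3278]), 'tool_rot': array([-179.9996,   -0.0023,  149.5397]), 'grasp_force': 63.55682373046875, 'finger_gap': 39.21211470144123}
[-0.0019 -0.039  -6.0761] [0.6608 0.5837 0.2805] [-0.0315 -0.0499  0.0091] [0.0154 0.0281 0.0279]
offset world [-8.2158  5.1766] along tool x 9.70608498175342 across -0.2972561831753806
{'time': 5.3333, 'tool_pos': array([565.4377, 199.321 ,  46.3397]), 'tool_rot': array([179.9983,   0.0001, 149.5421]), 'grasp_force': 63.55689525604248, 'finger_gap': 39.151487535695885}
[ 0.0715 -0.2194 -5.7606] [0.4518 0.429  0.2844] [-0.0189 -0.0523  0.0202] [0.0343 0.0296 0.0332]
offset world [-9.0757  3.2852] along tool x 9.488502277226786 across 1.7686847861432171
```

Balance point is about 9 mm along tool +x, with a slight droop. I set it down, regrip 9 mm along, and verify.

Call:
play_rows:
  motion:
    - {"fingers":255,"x":0,"y":0,"z":-0.01,"wx":0,"wy":0,"wz":0}
    - {"fingers":255,"x":0,"y":0,"z":-0.02,"wx":0,"wy":0,"wz":0}
    - {"fingers":255,"x":0,"y":0,"z":-0.028,"wx":0,"wy":0,"wz":0}
    - {"fingers":255,"x":0,"y":0,"z":-0.034,"wx":0,"wy":0,"wz":0}
    - {"fingers":255,"x":0,"y":0,"z":-0.036,"wx":0,"wy":0,"wz":0}

```text
time: 5.75
tool_pos: [564.2, 199.1, 9.4]
tool_rot: [-179.8, -0.2, 149.6]
wrist_force: [-7.3, -0.4, 6.0]
finger_gap: 39.2
grasp_force: 65.0
```

Call:
play_rows:
  motion:
    - {"fingers":80,"x":0,"y":0,"z":0,"wx":0,"wy":0,"wz":0}
    - {"fingers":80,"x":0,"y":0,"z":0,"wx":0,"wy":0,"wz":0}
    - {"fingers":80,"x":0,"y":0,"z":0,"wx":0,"wy":0,"wz":0}
    - {"fingers":80,"x":0,"y":0,"z":0,"wx":0,"wy":0,"wz":0}
    - {"fingers":80,"x":0,"y":0,"z":0,"wx":0,"wy":0,"wz":0}

```text
time: 6.17
tool_pos: [566.3, 199.5, 11.2]
tool_rot: [179.9, 0.1, 149.5]
wrist_force: [-1.0, -0.4, 0.6]
finger_gap: 58.1
grasp_force: 0.0
```

Call:
play_rows:
  motion:
    - {"fingers":80,"x":-0.008,"y":0.0045,"z":0,"wx":0,"wy":0,"wz":0}
    - {"fingers":80,"x":-0.008,"y":0.0045,"z":0,"wx":0,"wy":0,"wz":0}
    - {"fingers":255,"x":-0.008,"y":0.0045,"z":0,"wx":0,"wy":0,"wz":0}
    - {"fingers":255,"x":-0.008,"y":0.0045,"z":0,"wx":0,"wy":0,"wz":0}
    - {"fingers":255,"x":-0.008,"y":0.0045,"z":0,"wx":0,"wy":0,"wz":0}

```text
time: 6.58
tool_pos: [557.2, 203.8, 10.6]
tool_rot: [-180.0, -0.0, 149.6]
wrist_force: [-1.7, 0.1, 2.0]
finger_gap: 39.2
grasp_force: 63.2
```

Call:
play_rows:
  motion:
    - {"fingers":255,"x":0,"y":0,"z":0,"wx":0,"wy":0,"wz":0}
    - {"fingers":255,"x":0,"y":0,"z":0,"wx":0,"wy":0,"wz":0}
    - {"fingers":255,"x":0,"y":0,"z":0,"wx":0,"wy":0,"wz":0}
    - {"fingers":255,"x":0,"y":0,"z":0,"wx":0,"wy":0,"wz":0}
    - {"fingers":255,"x":0,"y":0,"z":0,"wx":0,"wy":0,"wz":0}

```text
time: 7.0
tool_pos: [557.2, 203.8, 10.5]
tool_rot: [-180.0, -0.0, 149.6]
wrist_force: [-3.5, -0.4, 5.7]
finger_gap: 39.1
grasp_force: 63.4
```

Call:
play_rows:
  motion:
    - {"fingers":255,"x":0,"y":0,"z":0.01,"wx":0,"wy":0,"wz":0}
    - {"fingers":255,"x":0,"y":0,"z":0.03,"wx":0,"wy":0,"wz":0}
    - {"fingers":255,"x":0,"y":0,"z":0.06,"wx":0,"wy":0,"wz":0}
    - {"fingers":255,"x":0,"y":0,"z":0.09,"wx":0,"wy":0,"wz":0}
    - {"fingers":255,"x":0,"y":0,"z":0.12,"wx":0,"wy":0,"wz":0}

```text
time: 7.42
tool_pos: [556.1, 203.4, 129.3]
tool_rot: [-179.9, -0.1, 149.5]
wrist_force: [0.1, -0.3, -5.6]
finger_gap: 38.8
grasp_force: 62.0
```

Call:
play_rows:
  motion:
    - {"fingers":255,"x":0,"y":0,"z":0.01,"wx":0,"wy":0,"wz":0}
    - {"fingers":255,"x":0,"y":0,"z":0.02,"wx":0,"wy":0,"wz":0}
    - {"fingers":255,"x":0,"y":0,"z":0.02,"wx":0,"wy":0,"wz":0}
    - {"fingers":255,"x":0,"y":0,"z":0.02,"wx":0,"wy":0,"wz":0}
    - {"fingers":255,"x":0,"y":0,"z":0.02,"wx":0,"wy":0,"wz":0}

```text
time: 7.83
tool_pos: [555.7, 203.4, 147.3]
tool_rot: [-179.8, -0.2, 149.5]
wrist_force: [0.1, 0.2, -6.8]
finger_gap: 38.9
grasp_force: 62.3
```

```bash
for i in 1 2 3 4; do python3 bal.py w4; done; python3 - <<'E'
from h import *
im=manip.read_camera("wrist")
m=manip.cut_out("wrist","tube_center")
print([(q["p"],q["location"]) for q in m])
E
```

```text
{'time': 8.2333, 'tool_pos': array([557.3368, 203.7848, 149.9881]), 'tool_rot': array([-179.98  ,   -0.0196,  149.5429]), 'grasp_force': 62.29645013809204, 'finger_gap': 39.03242374014812}
[-0.1191 -0.0446 -5.7199] [0.4202 0.3126 0.6194] [ 0.0083 -0.023  -0.0026] [0.0143 0.0251 0.0357]
offset world [-4.0168 -1.4555] along tool x 2.724768808914065 across 3.2907542230734776
{'time': 8.6333, 'tool_pos': array([557.4355, 203.8032, 150.378 ]), 'tool_rot': array([179.9961,   0.0024, 149.5367]), 'grasp_force': 62.296468019485474, 'finger_gap': 39.175657507316124}
[ 0.0231 -0.0406 -6.0454] [0.3919 0.4824 0.3465] [-0.0072 -0.002  -0.0152] [0.0401 0.0248 0.0232]
offset world [-0.3284  1.1884] along tool x 0.8855634325484762 across -0.857889046359495
{'time': 9.0333, 'tool_pos': array([557.4366, 203.8108, 150.3539]), 'tool_rot': array([179.9983,   0.0026, 149.5415]), 'grasp_force': 62.29589581489563, 'finger_gap': 39.27772759849074}
[-0.136   0.092  -6.2309] [0.5806 0.4338 0.3471] [ 0.006  0.012 -0.   ] [0.0234 0.0163 0.0329]
offset world [ 1.9207 -0.9657] along tool x -2.145178854247873 across -0.14116990789194184
{'time': 9.4333, 'tool_pos': array([557.4304, 203.8086, 150.3241]), 'tool_rot': array([179.9995,   0.    , 149.54  ]), 'grasp_force': 62.29593873023987, 'finger_gap': 39.40749429028596}
[-0.0331 -0.0434 -6.0222] [0.4717 0.5976 0.3678] [-0.0348  0.0054 -0.0079] [0.0269 0.0259 0.0328]
offset world [0.9005 5.777 ] along tool x 2.152320996280234 across -5.4362008090253315
[(0.6, [314.5, 215.2])]
```

View pics/w4.png

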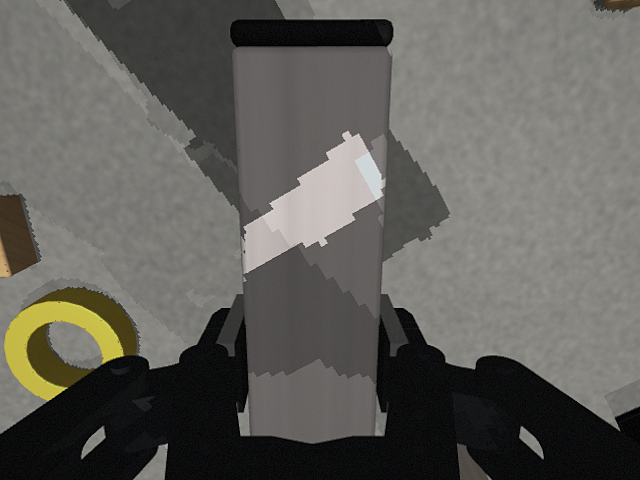

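The second lift reads an average residual of about +1 mm, and the wrist view shows the tube level with its end cap at rows 20–45. Carry it toward the stand, stopping to one side for a close look.

Call:
play_rows:
  motion:
    - {"fingers":255,"x":-0.001,"y":-0.01,"z":0.005,"wx":0,"wy":0,"wz":2}
    - {"fingers":255,"x":-0.002,"y":-0.03,"z":0.015,"wx":0,"wy":0,"wz":5}
    - {"fingers":255,"x":-0.003,"y":-0.06,"z":0.03,"wx":0,"wy":0,"wz":9}
    - {"fingers":255,"x":-0.004,"y":-0.09,"z":0.04,"wx":0,"wy":0,"wz":13}
    - {"fingers":255,"x":-0.005,"y":-0.12,"z":0.05,"wx":0,"wy":0,"wz":17}

```text
time: 9.95
tool_pos: [552.4, 82.9, 201.2]
tool_rot: [180.0, 0.1, 166.8]
wrist_force: [1.4, -0.6, -5.4]
finger_gap: 39.2
grasp_force: 62.3
```

Call:
play_rows:
  motion:
    - {"fingers":255,"x":-0.001,"y":-0.03,"z":0.005,"wx":0,"wy":0,"wz":4}
    - {"fingers":255,"x":-0.002,"y":-0.06,"z":0.01,"wx":0,"wy":0,"wz":8}
    - {"fingers":255,"x":-0.003,"y":-0.09,"z":0.015,"wx":0,"wy":0,"wz":12}
    - {"fingers":255,"x":-0.004,"y":-0.12,"z":0.02,"wx":0,"wy":0,"wz":16}
    - {"fingers":255,"x":-0.005,"y":-0.15,"z":0.02,"wx":0,"wy":0,"wz":20}

```text
time: 10.37
tool_pos: [547.8, -67.8, 221.9]
tool_rot: [-179.9, 0.2, -173.3]
wrist_force: [1.1, 0.6, -5.8]
finger_gap: 38.9
grasp_force: 62.3
```

Call:
play_rows:
  motion:
    - {"fingers":255,"x":0,"y":-0.025,"z":0,"wx":0,"wy":0,"wz":3}
    - {"fingers":255,"x":0,"y":-0.045,"z":0,"wx":0,"wy":0,"wz":5}
    - {"fingers":255,"x":-0.001,"y":-0.06,"z":0,"wx":0,"wy":0,"wz":7}
    - {"fingers":255,"x":-0.002,"y":-0.07,"z":0,"wx":0,"wy":0,"wz":8}
    - {"fingers":255,"x":-0.002,"y":-0.074,"z":0,"wx":0,"wy":0,"wz":8}

```text
time: 10.78
tool_pos: [545.1, -141.9, 220.3]
tool_rot: [-180.0, -0.0, -165.6]
wrist_force: [0.1, -0.5, -5.5]
finger_gap: 39.0
grasp_force: 62.2
```

```bash
python3 - <<'E'
from fit import *
for k in range(4): manip.read_camera("wrist")
s=manip.sense();print({k:s[k] for k in("time","tool_pos","tool_rot","grasp_force","finger_gap","qpos")})
info=manip.camera_info("wrist");im=manip.read_camera("wrist")
for q in manip.cut_out("wrist","stand"): print(q["p"],q["location"],q["mask"].sum())
vis=im[:,:,::-1].copy()
for b in STAND(530.7,-280.5,np.radians(14.6)): cv2.polylines(vis,[proj("wrist",b[4:],info).astype(np.int32)],True,(0,255,0),1)
cv2.imwrite("pics/w5.png",vis)
E
```

```text
{'time': 10.9833, 'tool_pos': array([ 545.4, -139.6,  220.2]), 'tool_rot': array([ 180. ,    0. , -165.5]), 'grasp_force': 62.243746519088745, 'finger_gap': 39.01725672284151, 'qpos': array([ -24.7,    2.9,  106.9,    0. ,   70.2, -129.2])}
0.96 [11.2, 32.0] 1407
0.73 [144.4, 144.6] 16652
```

View pics/w5.png

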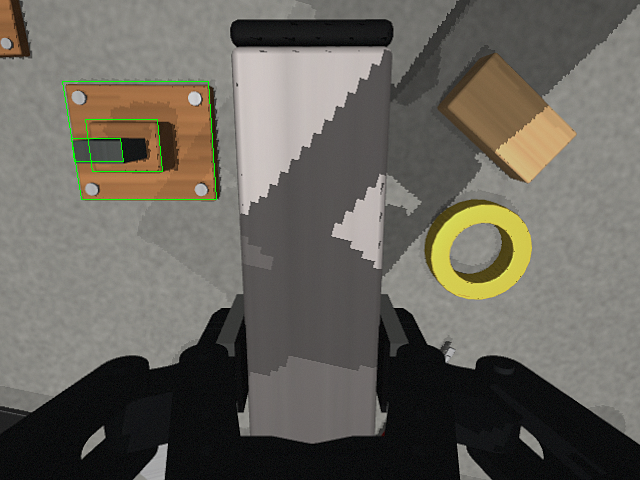

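The stand at (64–216, 80–200) matches my projected outline closely. I refine with a wrist fit.

```bash
python3 - <<'E'
from fit import *
manip.read_camera("wrist")
q=max(manip.cut_out("wrist","stand"),key=lambda q:q["mask"].sum())
print(fit({"wrist":q["mask"]},STAND,(530.7,-280.5,(14.6,))))
im=manip.read_camera("wrist")[:,:,::-1]
hsv=cv2.cvtColor(im.copy(),cv2.COLOR_BGR2HSV); 
l=((hsv[:,:,1]<70)&(hsv[:,:,2]<110)&(hsv[:,:,2]>45)).astype(np.uint8); l[:, :60]=0; l[:,130:]=0; l[:125]=0; l[175:]=0
n,_,st,ce=cv2.connectedComponentsWithStats(l); k=1+st[1:,4].argmax(); print(st[k],ce[k]); print(at("wrist",[ce[k]],90)); print(proj("wrist",box(530.7,-280.5,np.radians(14.6),14,30,90,90)[:4]))
E
```

```text
(array([ 532. , -280.5,   14.6]), np.float64(0.020580480723169092))
[  72  140   52   23 1118] [ 97.6 151. ]
[[ 531.7 -280.5   90. ]]
[[ 71.6 137.8]
 [ 75.2 160.8]
 [123.4 160.8]
 [120.6 137.8]]
```

Ledge is at (532,-280.5), yaw 14.6°. I move above it, then lower.

Call:
play_rows:
  motion:
    - {"fingers":255,"x":-0.001,"y":-0.01,"z":0,"wx":0,"wy":0,"wz":0}
    - {"fingers":255,"x":-0.003,"y":-0.035,"z":-0.005,"wx":0,"wy":0,"wz":0}
    - {"fingers":255,"x":-0.006,"y":-0.065,"z":-0.015,"wx":0,"wy":0,"wz":0}
    - {"fingers":255,"x":-0.009,"y":-0.095,"z":-0.025,"wx":0,"wy":0,"wz":0}
    - {"fingers":255,"x":-0.012,"y":-0.12,"z":-0.04,"wx":0,"wy":0,"wz":0}

```text
time: 11.65
tool_pos: [534.0, -263.1, 181.6]
tool_rot: [-179.8, 0.1, -165.4]
wrist_force: [1.5, -0.1, -5.5]
finger_gap: 39.1
grasp_force: 62.4
```

Call:
play_rows:
  motion:
    - {"fingers":255,"x":-0.0005,"y":-0.015,"z":-0.015,"wx":0,"wy":0,"wz":0}
    - {"fingers":255,"x":-0.0007,"y":-0.0207,"z":-0.03,"wx":0,"wy":0,"wz":0}
    - {"fingers":255,"x":-0.0007,"y":-0.0207,"z":-0.045,"wx":0,"wy":0,"wz":0}
    - {"fingers":255,"x":-0.0007,"y":-0.0207,"z":-0.055,"wx":0,"wy":0,"wz":0}
    - {"fingers":255,"x":-0.0007,"y":-0.0207,"z":-0.06,"wx":0,"wy":0,"wz":0}

```text
time: 12.07
tool_pos: [531.6, -280.7, 118.1]
tool_rot: [179.8, -0.1, -165.5]
wrist_force: [-0.0, 0.0, -6.7]
finger_gap: 39.4
grasp_force: 62.3
```

Call:
play_rows:
  motion:
    - {"fingers":255,"x":0,"y":0,"z":-0.003,"wx":0,"wy":0,"wz":0}
    - {"fingers":255,"x":0,"y":0,"z":-0.006,"wx":0,"wy":0,"wz":0}
    - {"fingers":255,"x":0,"y":0,"z":-0.009,"wx":0,"wy":0,"wz":0}
    - {"fingers":255,"x":0,"y":0,"z":-0.012,"wx":0,"wy":0,"wz":0}
    - {"fingers":255,"x":0,"y":0,"z":-0.015,"wx":0,"wy":0,"wz":0}

```text
time: 12.48
tool_pos: [533.3, -281.0, 106.0]
tool_rot: [-179.9, 0.1, -165.4]
wrist_force: [-0.2, -0.1, -5.7]
finger_gap: 38.9
grasp_force: 62.3
```

```bash
python3 bal.py w6
```

```text
{'time': 12.8833, 'tool_pos': array([ 532.8813, -281.0021,  105.6038]), 'tool_rot': array([-179.9755,    0.0176, -165.4548]), 'grasp_force': 62.26393103599548, 'finger_gap': 38.983521840943446}
[-0.0811 -0.1806 -6.1132] [0.3649 0.4035 0.3769] [-0.0087 -0.005   0.0057] [0.0304 0.022  0.0308]
offset world [-0.8167  1.4297] along tool x 0.4314626322701727 across -1.588978475651015
```

Position is right and still in the air. I lower slowly until contact.

Call:
play_rows:
  motion:
    - {"fingers":255,"x":0,"y":0,"z":-0.001,"wx":0,"wy":0,"wz":0}
    - {"fingers":255,"x":0,"y":0,"z":-0.002,"wx":0,"wy":0,"wz":0}
    - {"fingers":255,"x":0,"y":0,"z":-0.003,"wx":0,"wy":0,"wz":0}
    - {"fingers":255,"x":0,"y":0,"z":-0.004,"wx":0,"wy":0,"wz":0}
    - {"fingers":255,"x":0,"y":0,"z":-0.004,"wx":0,"wy":0,"wz":0}

```text
time: 13.3
tool_pos: [532.5, -280.7, 100.9]
tool_rot: [180.0, -0.0, -165.5]
wrist_force: [0.4, 0.9, -5.9]
finger_gap: 39.1
grasp_force: 62.3
```

```bash
python3 bal.py w7
```

```text
{'time': 13.7, 'tool_pos': array([ 532.7575, -280.9379,  101.4064]), 'tool_rot': array([-179.9919,    0.0055, -165.46  ]), 'grasp_force': 62.2636342048645, 'finger_gap': 39.20164287847428}
[ 0.1195 -0.1659 -5.95  ] [0.189  0.4413 0.6555] [ 0.0119 -0.0033 -0.0122] [0.0316 0.0156 0.032 ]
offset world [-0.5605 -1.9991] along tool x 1.044437677229447 across 1.7943569629303697
```

Call:
play_rows:
  motion:
    - {"fingers":255,"x":0,"y":0,"z":-0.0005,"wx":0,"wy":0,"wz":0}
    - {"fingers":255,"x":0,"y":0,"z":-0.001,"wx":0,"wy":0,"wz":0}
    - {"fingers":255,"x":0,"y":0,"z":-0.0015,"wx":0,"wy":0,"wz":0}
    - {"fingers":255,"x":0,"y":0,"z":-0.0015,"wx":0,"wy":0,"wz":0}
    - {"fingers":255,"x":0,"y":0,"z":-0.0015,"wx":0,"wy":0,"wz":0}

```text
time: 14.12
tool_pos: [532.9, -281.0, 100.6]
tool_rot: [-180.0, 0.0, -165.5]
wrist_force: [-2.3, 1.8, -0.8]
finger_gap: 39.3
grasp_force: 62.8
```

```bash
python3 bal.py w8
```

```text
{'time': 14.5167, 'tool_pos': array([ 532.8748, -280.9703,  100.5448]), 'tool_rot': array([-179.9892,    0.007 , -165.455 ]), 'grasp_force': 63.21675181388855, 'finger_gap': 39.05033174288027}
[-2.6694  1.5415  1.5817] [0.5131 0.5901 1.1717] [ 0.3082  0.462  -0.013 ] [0.0502 0.0769 0.0145]
offset world [-292.0773  194.825 ] along tool x 233.78797172177389 across -261.93341431753413
```

Contact is made: load transferred at z≈100.5 as expected. I release.

Call:
play_rows:
  motion:
    - {"fingers":130,"x":0,"y":0,"z":0,"wx":0,"wy":0,"wz":0}
    - {"fingers":115,"x":0,"y":0,"z":0,"wx":0,"wy":0,"wz":0}
    - {"fingers":100,"x":0,"y":0,"z":0,"wx":0,"wy":0,"wz":0}
    - {"fingers":90,"x":0,"y":0,"z":0,"wx":0,"wy":0,"wz":0}
    - {"fingers":80,"x":0,"y":0,"z":0,"wx":0,"wy":0,"wz":0}

```text
time: 14.93
tool_pos: [533.0, -281.1, 99.9]
tool_rot: [-180.0, 0.0, -165.5]
wrist_force: [0.1, 0.1, 0.5]
finger_gap: 58.6
grasp_force: 0.0
```

Call:
play_rows:
  motion:
    - {"fingers":80,"x":0,"y":0,"z":0,"wx":0,"wy":0,"wz":0}
    - {"fingers":60,"x":0,"y":0,"z":0,"wx":0,"wy":0,"wz":0}
    - {"fingers":40,"x":0,"y":0,"z":0,"wx":0,"wy":0,"wz":0}
    - {"fingers":40,"x":0,"y":0,"z":0,"wx":0,"wy":0,"wz":0}
    - {"fingers":40,"x":0,"y":0,"z":0,"wx":0,"wy":0,"wz":0}

```text
time: 15.35
tool_pos: [532.7, -280.9, 99.8]
tool_rot: [-180.0, 0.0, -165.5]
wrist_force: [-0.4, 0.9, -0.2]
finger_gap: 72.0
grasp_force: 0.0
```

```bash
python3 bal.py w9; cp pics/w9.png pics/w10.png
```

```text
{'time': 15.75, 'tool_pos': array([ 532.7343, -280.916 ,   99.8374]), 'tool_rot': array([-179.9967,    0.0022, -165.4605]), 'grasp_force': 0.0, 'finger_gap': 71.69620877586556}
[-0.1682 -0.1736 -0.0561] [0.8965 0.3023 0.3263] [-0.0096  0.0104  0.0172] [0.034  0.0286 0.0444]
offset world [185.48   171.5348] along tool x -222.60334135715948 across -119.47701701139441
```

View pics/w9.png

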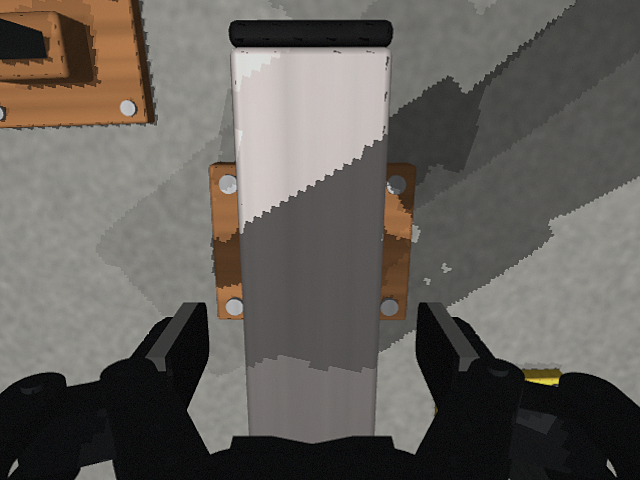

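Released: the tube stays level in the same place on the stand (cap at rows 20–46). I retreat straight up.

Call:
play_rows:
  motion:
    - {"fingers":20,"x":0,"y":0,"z":0.005,"wx":0,"wy":0,"wz":0}
    - {"fingers":20,"x":0,"y":0,"z":0.015,"wx":0,"wy":0,"wz":0}
    - {"fingers":20,"x":0,"y":0,"z":0.03,"wx":0,"wy":0,"wz":0}
    - {"fingers":20,"x":0,"y":0,"z":0.05,"wx":0,"wy":0,"wz":0}
    - {"fingers":20,"x":0,"y":0,"z":0.075,"wx":0,"wy":0,"wz":0}

```text
time: 16.17
tool_pos: [532.0, -280.4, 175.1]
tool_rot: [179.9, -0.1, -165.5]
wrist_force: [-0.2, -0.1, -0.3]
finger_gap: 78.6
grasp_force: 0.0
```

Call:
play_rows:
  motion:
    - {"fingers":0,"x":0,"y":0,"z":0.025,"wx":0,"wy":0,"wz":0}
    - {"fingers":0,"x":0,"y":0,"z":0.05,"wx":0,"wy":0,"wz":0}
    - {"fingers":0,"x":0,"y":0,"z":0.065,"wx":0,"wy":0,"wz":0}
    - {"fingers":0,"x":0,"y":0,"z":0.07,"wx":0,"wy":0,"wz":0}
    - {"fingers":0,"x":0,"y":0,"z":0.07,"wx":0,"wy":0,"wz":0}

```text
time: 16.58
tool_pos: [533.6, -281.5, 247.7]
tool_rot: [-179.8, 0.2, -165.5]
wrist_force: [-0.1, -0.2, -0.0]
finger_gap: 85.5
grasp_force: 0.0
```

```bash
python3 - <<'E'
from fit import *
for k in range(5): manip.read_camera("wrist")
info=manip.camera_info("wrist");im=manip.read_camera("wrist")
vis=im[:,:,::-1].copy()
a=np.radians(14.55)
c=np.array([532.7,-280.9])-9.2*np.array([np.cos(a+np.pi),np.sin(a+np.pi)])
cv2.polylines(vis,[proj("wrist",box(*c,a,200,40,90,130)[4:],info).astype(np.int32)],True,(0,255,0),1)
cv2.imwrite("pics/w11.png",vis); print(manip.sense()["time"])
E
```

```text
16.8833
```

View pics/w11.png

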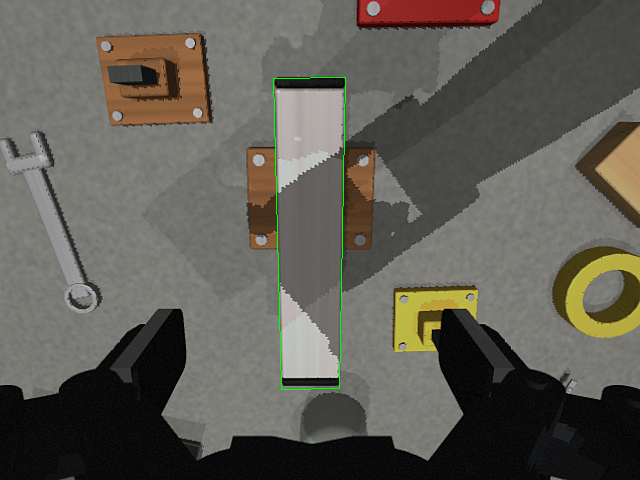

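The tube outline (275,78)–(340,388) matches the level prediction exactly, and the gripper is clear. I hand in.

```bash
python3 -c "
from cell import manip
print(manip.close_job())"
```

```text
the job is handed in; nothing more can be done
None
```

The tube is lying level on the ledge of the larger wooden stand, with its balance point (about 10 mm from the middle) over the ledge. I released it, backed the gripper clear, and handed the job in after about 17 s; the hand-in returned no verdict.

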